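Mount the long pastry roller between centres

TASK

Mount the longer of the two wooden pastry rollers in the roller stand: take it from the rack, lay it in the trough between the two pointed centres, and slide the tailstock up until the roller is pinched firmly between both points and lifted clear of the trough, without ramming it. Then swing the tailstock's pawl down until it rests fully home on the toothed rack. Leave the shorter roller and the other things on the counter where they are.

Things in the scene. Friction and masses are not known exactly. Their poses are not given: they have to be found in the camera images.
- roller: the longer wooden roller, a round rod 160 mm long, 36 mm diameter, 0.14 kg; origin at its middle on its axis, y along the axis (the two ends are alike). Each end has a central bore 18 mm wide and 25 mm deep. At the start it lies in one of the rack's two places, either one, axis 45 mm above the counter.
- short_roller: the shorter roller, 116 mm long, 36 mm diameter, otherwise the same make; origin at its middle, y along its axis. To be left in the rack.
- rack: fixed wooden rack, base 190 x 100 x 12 mm, with two pairs of V rests, 84 mm apart along its x; rollers lie along its y. The rests are at 28 mm to either side of the middle (each 12 mm wide), so the middle 44 mm of a roller is free for the fingers. Origin under its centre.
- stand: fixed roller stand of grey-painted iron; origin on the counter below the middle of the trough; y is the slide axis. Base plate 100 mm wide (x), y from -330 to +170 mm, 15 mm thick. The line of the two cone points runs along y at x = 0, 85 mm above the counter. Head block at +y, tailstock at -y; beyond it, along the base, a toothed rack 30 mm high.
- head_face (a point): middle of the head block's face, on the centre line at stand y = +122 mm (block 60 mm wide, 110 mm high). Out of it towards -y sticks a steel quill ending in a 22 mm long cone (3 mm radius at the tip, 12 mm at the base), firmly locked where its last user left it: its tip stands 28 to 40 mm in front of the face (stand y = +94 to +82 mm); how far is not reported.
- trough: wooden V trough fixed on the stand, same origin and axes: two pieces at y from -62 to -28 and +28 to +78 mm, top edges 79 mm above the counter and 47 mm apart; the gap between leaves room for the fingers. A roller lying in it has its axis 81 mm above the counter, 4 mm below the centre line: the cones lift it as the tailstock is pushed in. It can slide along the trough.
- tail: tailstock on the stand, slides along y. Origin at its cone's tip, 85 mm above the counter; the cone points to +y, 22 mm long, 3 to 12 mm radius. Iron block (60 x 60 mm, top at 105 mm) 50 to 110 mm behind the tip, wooden grip on top. Tip goes from stand y = -25 (fully in) to -115 mm; at the start it is at -97 or farther back. About 6 N moves it; it stays where left.
- tail_grip (a point): grip point of the tailstock: on its wooden grip, 128 mm above the counter, 70 mm behind the cone tip. The grip is 24 mm thick (x), 30 mm long (y) and stands 105 to 146 mm above the counter.
- pawl_hinge (a point): hinge axis of the pawl (along the stand's x) on the back of the tailstock, 115 mm behind the cone tip, 70 mm above the counter.
- pawl_bar (a point): middle of the pawl's round cross-bar (50 mm long along x, 12 mm diameter), 82 mm from the hinge. The pawl is a steel strap 16 mm wide and 10 mm thick from hinge to bar.
- pawl (a joint): angle of the pawl in rad: 0 = down, its end resting on the toothed rack (strap slopes 0.44 rad below level, away from the roller); grows as it is raised; 1.57 + 0.44 would be straight up. Stiff pivot: it stays where it is left and must be pushed all the way.
- sweet_stack: two stacked round honeycomb sweets, 130 mm diameter, 72 mm high together; origin under the centre. A bystander.
- thali: round steel plate, 200 mm diameter, 20 mm high; origin under the centre. A bystander.
- ghee_tin: round tin, 84 mm diameter, 110 mm high; origin under the centre. A bystander.
There are look-alikes about, which are no part of the job. What is shaped like the roller but blue is not meant.

How it is judged (in metres and radians):
On the way, in this order (a step that is already met when the one before it is completed fails the run):
1. the long roller is pinched between the two centres, on the centre line and clear of the trough (angle between the y axis of roller and the y axis of stand, either way round below 0.035 rad and z of roller in the frame of stand between 0.0828 and 0.088 m and x of roller in the frame of stand between -0.003 and 0.003 m and contact force between roller and trough below 0.1 N and contact force between roller and tail above 1 N), for 0.2 s.
2. the pawl is swung down onto the toothed rack, with the roller still held (all of step 1 and value of joint pawl below 0.07 rad), for 0.2 s.
At the end, for the whole second after the job is handed in: The long roller is held between the cones at rest: its middle 82.8 to 88 mm above the counter and within 3 mm of the centre line sideways, parallel to the slide axis within 0.035 rad, not touching the trough, the tailstock pressing on it with more than 1 N; the pawl is down to within 0.07 rad (all of step 2 and linear speed of roller below 0.02 m/s).
It fails at once if the tailstock is rammed against the roller (over 70 N) (contact force between roller and tail above 70 N).
It fails at once if the shorter roller is moved by more than 30 mm (distance of short_roller from where it was at the start of the episode above 0.03 m).
It fails at once if the two stacked sweets is moved by more than 30 mm (distance of sweet_stack from where it was at the start of the episode above 0.03 m).
It fails at once if the steel plate is moved by more than 30 mm (distance of thali from where it was at the start of the episode above 0.03 m).
It fails at once if the tin is moved by more than 30 mm (distance of ghee_tin from where it was at the start of the episode above 0.03 m).
It also fails if it takes over 58 s, if anything falls off the work surface, if the arm or the gripper's body presses on something with over 40 N, if the wrist force passes 120 N, or if a joint passes its speed limit or range.

ROBOT

A 7-joint arm with a two-finger parallel gripper is mounted at the origin on the work surface. World frame = base frame: x ahead of the robot, y to its left, z up, the work surface at z = 0. Lengths are in mm, angles in degrees, forces in N, time in s.
With the tool pointing down it reaches from about 400 to 875 mm from the base axis. Payload 6.5 kg.
Tool frame: the origin (TCP) lies at the very end of the fingers, on their centre line; the grasp point (between the pads) lies 19 mm behind it; z points along the fingers, x is the direction in which the jaws open and shut, and the axes are right-handed (so a half turn about z gives the same grasp; the last joint's range is limited). The gripper opens to 88 mm and grips with 3 to 60 N. Pads are 18 mm wide; open, the fingers measure 123 mm over their backs; the gripper's body (75 mm by 187 mm) begins 45 mm behind the grasp point.
Start: joints at [61.18, 30.733, -0.252, 88.115, 0.149, 61.152, -4.079], TCP at [274.972, -588.965, 238.716] pointing down, gripper open.
Joint ranges: [-154.64, 154.64], [-21.42, 123.67], [-72.66, 72.17], [13.99, 137.28], [-74.86, 254.86], [10.95, 109.41], [-158.01, 158.01]. Speed limits (degrees/s): [136.94, 136.94, 180, 180, 180, 180, 180].

INTERFACE

Orientations are given as a 3x3 rotation matrix whose columns are the frame's x, y, z axes.
In Python, from bench import * gives the robot as it stands.
- The arm moves only by the tool drive_tool, never from a script. Its argument "moves" is a list that holds one entry, the list of rows, each a list of 7 numbers: the shift along the tool's x, y, z in m, then the turn, a rotation vector about the tool's x, y, z in rad, then the closure, from 0 (fully open) to 1 (shut). In form: [[[x, y, z, wx, wy, wz, fingers], ...]]. A call has 1 to 20 rows; each row shifts and turns the commanded pose from where the row before left it, along the tool's axes as they then stand; what a row does not reach is not made up. A row lasts 1/10 s, in which the tool goes at most 50 mm and 8.59 degrees, less where a joint would pass 70% of its speed; a pose out of reach is approached as far as the arm can. A call with a gripper value outside its range is refused whole. The fingers move at their own pace and stop on an object; the grip force is fixed at half the most. Time passes only in rows, so rows that do not move let the fingers close. It gives the time, the measured TCP pose, the force and the opening at its end, in the units of the state.
- read_state(): the state, without advancing time (a new reading comes with each control period).
- snapshot(name): name is "side" or "top"; returns a dict with "image" (384x512x3 uint8, red, green, blue), "intrinsics" (3x3 intrinsics, pixels), "R" (3x3) and "t" (3): a world point X has camera coordinates R X + t. Camera axes: x right, y down, z forward; pixel columns grow to the right and rows downward; lengths in mm; the calibration is good to about 2 mm. A picture is of the moment at which its call begins. There is no depth.
- hand_in(): hands the job in, once; it reports no verdict.
The state is a dict: "t": time; "q": joint angles; "qvel": joint speeds; "effort": joint torques, N m; "eef_pos": TCP position; "eef_rot": TCP orientation; "ft_force": force on the tool from outside, world axes, zero at the start; "ft_torque": the same for the moment, N m; "gripper_width": opening from 0.0 (shut) to 1.0 (fully open).
Only numpy, scipy, OpenCV 4.12 (cv2) and the standard library are available. Lean on these libraries where they do the work, as an engineer would, in place of code of your own. Each camera call takes 0.05 s, during which the arm holds its last target. There are 200 camera calls.

## Working session

There is one attempt and no reset: what is moved stays moved. The work goes in short steps, Python scripts to look and compute and a tool call to move; the robot and the scene stay as the last step left them, time stands still between calls to the robot, and variables do not carry over. Pictures are saved under pics/ and viewed, about 8 in all and at most 12, crops included, and the job is handed in when it is done.

Besides the shell and the picture viewer there is one more tool, called as a command line: name --argument value ..., lists and objects as JSON in quotes. drive_tool: Moves the arm, as the interface text tells. Its arguments: {"type":"object","properties":{"moves":{"type":"array"}},"required":["moves"]}

```bash
ls; mkdir -p pics; python3 - <<'E'
from bench import *
import cv2, pickle, numpy as np
d={}
for n in("side","top"):
    s=snapshot(n); d[n]=s; cv2.imwrite(f"pics/{n}0.png",cv2.resize(s["image"][:,:,::-1],None,fx=1.5,fy=1.5,interpolation=cv2.INTER_CUBIC))
    R=np.array(s["R"]);print(n,np.array(s["intrinsics"]).round(1).tolist(),R.round(3).tolist(),(-R.T@np.array(s["t"])).round(0))
pickle.dump(d,open("s0.pkl","wb"))
s=read_state();print(s["t"],s["eef_pos"],np.array(s["eef_rot"]).round(3).tolist())
E
```

```text
pics
side [[452.3, 0.0, 259.3], [0.0, 452.3, 194.2], [0.0, 0.0, 1.0]] [[-0.999, -0.038, 0.018], [-0.04, 0.7, -0.713], [0.014, -0.713, -0.701]] [ 589. 1044.  971.]
top [[387.9, 0.0, 253.4], [0.0, 387.9, 189.8], [0.0, 0.0, 1.0]] [[0.001, -1.0, -0.024], [-0.997, 0.001, -0.071], [0.071, 0.024, -0.997]] [ 523.  138. 1228.]
0.1 [ 274.75068427 -588.49963962  237.95413623] [[0.423, -0.906, -0.001], [-0.906, -0.423, 0.001], [-0.001, 0.0, -1.0]]
```

View pics/side0.png

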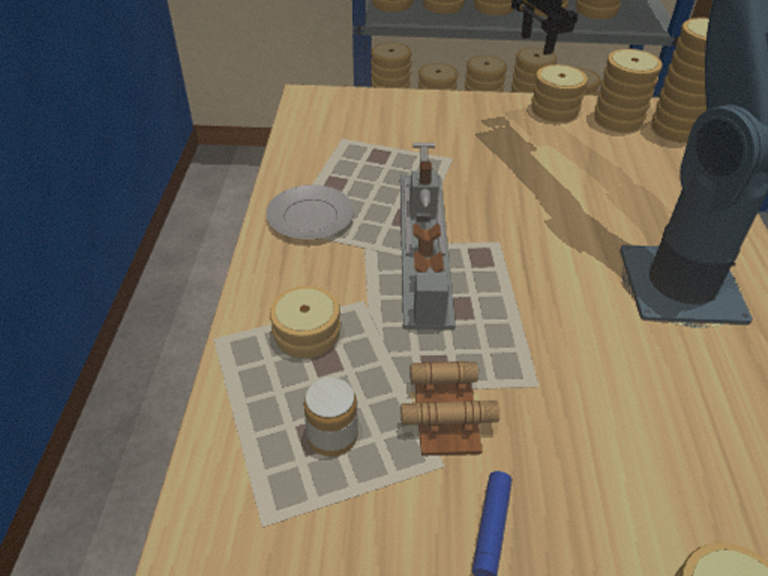

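View pics/top0.png

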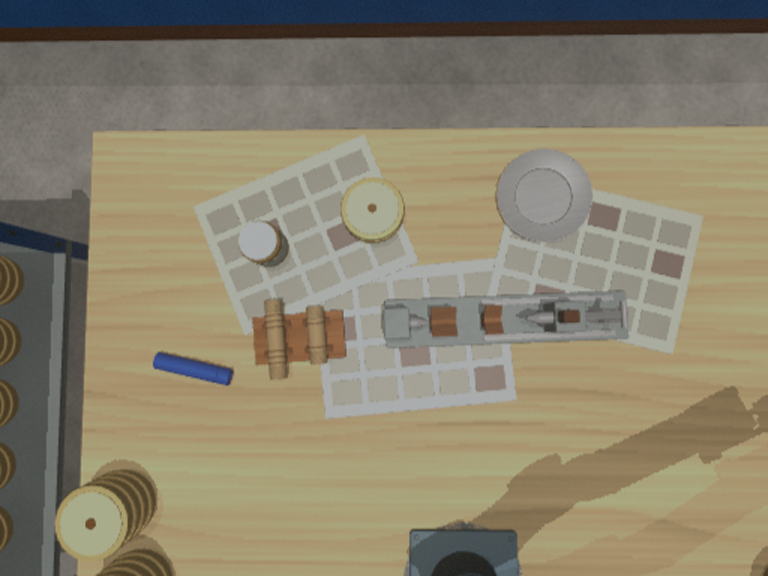

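The side view shows the rack with two wooden rollers: the near one spans about (402–498, 412) and the far one (411–477, 373). The blue rod is at (495,525). In the top view the left roller at (275,338) is longer than the right one at (316,335), and the blue look-alike is at (193,368). The left one fits, because it is wooden and about 160 mm long. I'll enlarge it to confirm and measure.

```bash
cat > h.py <<'E'
import numpy as np, cv2, pickle
def ray(s,uv,z):
    K,R,t=(np.array(s[k]) for k in("intrinsics","R","t"))
    c=-R.T@t; d=R.T@np.linalg.inv(K)@np.array([uv[0],uv[1],1.]); return c+d*(z-c[2])/d[2]
def proj(s,X):
    K,R,t=(np.array(s[k]) for k in("intrinsics","R","t"))
    p=K@(R@np.array(X,float)+t); return p[:2]/p[2]
E
python3 - <<'E'
from h import *
d=pickle.load(open("s0.pkl","rb")); s=d["top"]; im=np.ascontiguousarray(s["image"][:,:,::-1])
hsv=cv2.cvtColor(im,cv2.COLOR_BGR2HSV)
for n,(u,v) in dict(long=(183,220),long2=(183,240),short=(211,222),rack=(197,224),rack2=(225,222),mat=(250,255),wood=(200,300),base=(300,230),base2=(300,196),tr=(295,214)).items(): print(n,hsv[v,u])
a=im[185:265,155:295]; b=im[185:245,245:425]
A=cv2.resize(a,(700,400),interpolation=cv2.INTER_CUBIC)
B=cv2.resize(b,(792,264),interpolation=cv2.INTER_CUBIC)
o=np.zeros((600,792,3),np.uint8);o[:330,:577]=cv2.resize(A,(577,330));o[335:599]=B
cv2.imwrite("pics/crop1.png",o)
E
```

```text
long [ 18  95 163]
long2 [ 18  98 161]
short [ 18  94 163]
rack [ 13 136 137]
rack2 [ 13 130 147]
mat [ 24  22 165]
wood [ 26  71 169]
base [ 30  15 133]
base2 [ 24  24 160]
tr [ 13 128 133]
```

View pics/crop1.png

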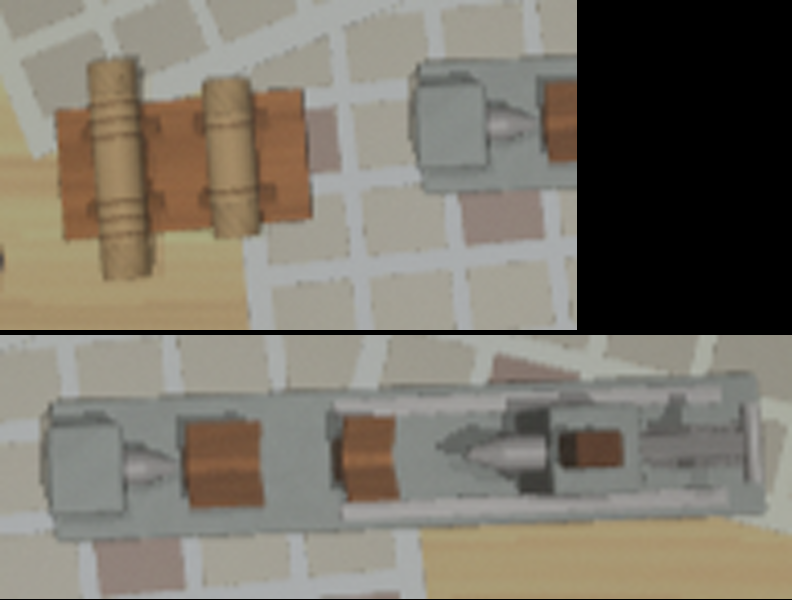

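The crop confirms it: the left roller, crop (90–150, 60–280), is the long wooden one, and the right one is shorter. The stand's head is on the left with its cone tip at crop (177,466). The tail cone tip is at (468,452), the grip at (591,449), and the raised pawl bar at (752,440).

```bash
python3 - <<'E'
from h import *
d=pickle.load(open("s0.pkl","rb")); s=d["top"]; im=np.ascontiguousarray(s["image"][:,:,::-1])
hsv=cv2.cvtColor(im,cv2.COLOR_BGR2HSV)
def show(lo,hi,box,z,mn=60):
    m=cv2.inRange(hsv,lo,hi); k=np.zeros_like(m);x0,x1,y0,y1=box;k[y0:y1,x0:x1]=m[y0:y1,x0:x1]
    k=cv2.morphologyEx(k,cv2.MORPH_OPEN,np.ones((3,3)))
    for c in cv2.findContours(k,0,2)[0]:
        if cv2.contourArea(c)<mn: continue
        p=np.array([ray(s,q,z)[:2] for q in c[:,0]],np.float32); r=cv2.minAreaRect(p); print(box,z,cv2.minAreaRect(c)[0],"ctr",np.round(r[0],1),"size",np.round(r[1],1),"ang",round(r[2],2))
show((15,80,60),(22,255,255),(170,198,190,260),45)
show((15,80,60),(22,255,255),(199,222,190,260),45)
show((4,105,40),(14,255,255),(280,340,195,240),79,30)
show((4,105,40),(14,255,255),(365,395,195,240),146,15)
B=lambda u,v,z:ray(s,((u+.5)/4.4+244.5,(v-335+.5)/4.4+184.5),z).round(1)
for n,a in dict(baseLB=(57,538,15),baseRB=(763,513,15),baseRT=(757,374,15),baseLT=(50,402,15),headtl=(50,424,110),headtr=(122,421,110),headbr=(122,512,110),headbl=(52,512,110),htip=(178,466,85),ttip=(468,453,85),grip=(598,449,146)).items(): print(n,B(*a))
E
```

```text
(170, 198, 190, 260) 45 (183.5, 229.5) ctr [486.  379.1] size [179.6  82.4] ang 0.65
(199, 222, 190, 260) 45 (206.0, 256.0) ctr [405.8 309.6] size [18.  42.7] ang 0.2
(199, 222, 190, 260) 45 (210.56898498535156, 223.32760620117188) ctr [504.7 296.6] size [113.9  35.3] ang 5.36
(280, 340, 195, 240) 79 (295.0, 214.0) ctr [532.8  42.4] size [53.  47.4] ang 0.02
(280, 340, 195, 240) 79 (328.5, 212.5) ctr [537.3 -55.7] size [50.  32.2] ang 0.07
(365, 395, 195, 240) 146 (380.5, 211.0) ctr [ 540.6 -187.9] size [16.6 24.9] ang 0.03
baseLB [481.2 153.7  15. ]
baseRB [ 499.5 -341.2   15. ]
baseRT [ 597.2 -339.8   15. ]
baseLT [577.4 158.7  15. ]
headtl [558.7 157.1 110. ]
headtr [560.7 110.  110. ]
headbr [501.4 110.2 110. ]
headbl [501.3 155.8 110. ]
htip [531.5  72.1  85. ]
ttip [ 540.3 -120.4   85. ]
grip [ 542.  -187.9  146. ]
```

```bash
python3 - <<'E'
from h import *
d=pickle.load(open("s0.pkl","rb")); s=d["top"]; im=np.ascontiguousarray(s["image"][:,:,::-1])
A=lambda u,v,z:ray(s,((u+.5)/4.1214+154.5,(v+.5)/4.1214+184.5),z)
e=A(112.5,59,45),A(127.5,279,45); print("long",e[0],e[1],(e[0]+e[1])/2,np.linalg.norm(e[0]-e[1]),np.degrees(np.arctan2(*(e[0]-e[1])[[1,0]])))
e=A(226,78,45),A(238,236,45); print("short",(e[0]+e[1])/2,np.linalg.norm(e[0]-e[1]),np.degrees(np.arctan2(*(e[0]-e[1])[[1,0]])))
# pawl bar two views
P=[];b=[]
for sn,uv in((d["top"],(752.5/4.4+244.5,(441-335)/4.4+184.5)),(d["side"],(424.5/1.5-.17,146.5/1.5-.17))):
    a,c=ray(sn,uv,0),ray(sn,uv,100); v=(c-a)/np.linalg.norm(c-a); M=np.eye(3)-np.outer(v,v); P.append(M);b.append(M@a)
X=np.linalg.solve(sum(P),sum(b));print("bar",X,[np.linalg.norm(p@X-q) for p,q in zip(P,b)])
print([proj(d["side"],(545,-233-82*np.cos(a-.44),70+82*np.sin(a-.44)))*1.5 for a in(.6,.9,1.2,1.5)])
E
```

```text
long [578.84586177 385.33670289  45.        ] [416.65934457 371.94433688  45.        ] [497.75260317 378.64051989  45.        ] 162.73850752187684 4.7204241997602425
short [506.52234966 295.55864736  45.        ] 116.83317306826618 4.872618020162489
bar [ 545.69670137 -291.36962698  126.44015936] [np.float64(2.0907626844184026), np.float64(2.090762684418284)]
[array([422.64788354, 156.85863867]), array([423.17762332, 150.06084291]), array([423.63991895, 145.87711922]), array([423.99058851, 144.79972031])]
```

drive_tool --moves '[[[-0.0178,-0.0292,0,0,0,0,0.3],[-0.0178,-0.0292,0,0,0,0,0.3],[-0.0178,-0.0292,0,0,0,0,0.3],[-0.0178,-0.0292,0,0,0,0,0.3],[-0.0178,-0.0292,0,0,0,0,0.3],[-0.0178,-0.0292,0,0,0,0,0.3],[-0.0178,-0.0292,0,0,0,0,0.3],[-0.0178,-0.0292,0,0,0,0,0.3],[-0.0178,-0.0292,0,0,0,0,0.3],[-0.0178,-0.0292,0,0,0,0,0.3],[-0.0178,-0.0292,0,0,0,0,0.3],[-0.0178,-0.0292,0,0,0,0,0.3],[-0.0178,-0.0292,0,0,0,0,0.3],[-0.0178,-0.0292,0,0,0,0,0.3]]]'

```text
t: 1.5
eef_pos: [540.3, -188.9, 238.4]
eef_rot: [[0.423, -0.906, -0.001], [-0.906, -0.423, 0.0], [-0.0, 0.001, -1.0]]
ft_force: [-0.5, -0.8, 0.9]
gripper_width: 0.704
```

drive_tool --moves '[[[0,0,0,0,0,-0.147,0.3],[0,0,0,0,0,-0.147,0.3],[0,0,0,0,0,-0.147,0.3],[0,0,0,0,0,-0.147,0.3],[0,0,0,0,0,-0.147,0.3],[0,0,0,0,0,-0.147,0.3],[0,0,0,0,0,-0.147,0.3],[0,0,0,0,0,-0.147,0.3],[0,0,0,0,0,-0.147,0.3],[0,0,0,0,0,-0.147,0.3],[0,0,0,0,0,-0.147,0.3],[0,0,0,0,0,-0.147,0.3],[0,0,0,0,0,-0.147,0.3],[0,0,0,0,0,-0.147,0.3],[0,0,0,0,0,-0.147,0.3],[0,0,0,0,0,-0.147,0.3],[0,0,0,0,0,-0.147,0.3],[0,0,0,0,0,-0.147,0.3],[0,0,0,0,0,-0.147,0.3]]]'

```text
t: 3.4
eef_pos: [539.6, -190.3, 238.3]
eef_rot: [[-0.094, 0.996, -0.001], [0.996, 0.094, 0.0], [0.0, -0.001, -1.0]]
ft_force: [0.1, 0.0, -0.7]
gripper_width: 0.702
```

drive_tool --moves '[[[0.0357,0.0007,0,0,0,0,0.3],[0.0357,0.0007,0,0,0,0,0.3],[0.0357,0.0007,0,0,0,0,0.3],[0.0357,0.0007,0,0,0,0,0.3],[0.0357,0.0007,0,0,0,0,0.3],[0.0357,0.0007,0,0,0,0,0.3],[0.0357,0.0007,0,0,0,0,0.3],[0.0357,0.0007,0,0,0,0,0.3],[0.0357,0.0007,0,0,0,0,0.3],[0.0357,0.0007,0,0,0,0,0.3],[0.0357,0.0007,0,0,0,0,0.3],[0.0357,0.0007,0,0,0,0,0.3],[0.0357,0.0007,0,0,0,0,0.3],[0.0357,0.0007,0,0,0,0,0.3],[0.0357,0.0007,0,0,0,0,0.3],[0.0357,0.0007,0,0,0,0,0.3]]]'

```text
t: 5.0
eef_pos: [500.5, 380.8, 238.2]
eef_rot: [[-0.088, 0.996, -0.001], [0.996, 0.088, -0.001], [-0.001, -0.001, -1.0]]
ft_force: [0.4, -0.0, -0.8]
gripper_width: 0.703
```

drive_tool --moves '[[[0,0,0.025,0,0,0,0.3],[0,0,0.025,0,0,0,0.3],[0,0,0.025,0,0,0,0.3],[0,0,0.025,0,0,0,0.3],[0,0,0.025,0,0,0,0.3],[0,0,0.025,0,0,0,0.3],[0,0,0,0,0,0,0.3]]]'

```text
t: 5.7
eef_pos: [499.0, 377.6, 85.1]
eef_rot: [[-0.088, 0.996, -0.005], [0.996, 0.088, -0.004], [-0.004, -0.005, -1.0]]
ft_force: [-1.0, 0.0, -0.9]
gripper_width: 0.7
```

```bash
python3 - <<'E'
from bench import *
from h import *
s=snapshot("top");w=snapshot("side")
a=cv2.resize(s["image"][180:270,150:250,::-1],(400,360),interpolation=2)
b=cv2.resize(w["image"][210:310,240:350,::-1],(396,360),interpolation=2)
cv2.imwrite("pics/c2.png",np.hstack([a,b])); print(read_state()["eef_pos"])
E
```

```text
[500.58678411 379.72580589  88.77834508]
```

View pics/c2.png

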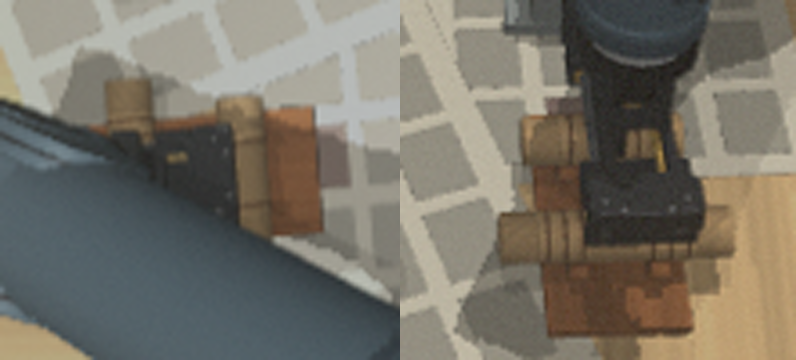

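The picture shows the gripper straddling the long roller, which spans crop x 498–735 in the side view, and clear of the short one. I'll descend and close.

drive_tool --moves '[[[0,-0.001,0.0125,0,0,0,0.3],[0,-0.001,0.0125,0,0,0,0.3],[0,-0.001,0.0125,0,0,0,0.3],[0,0,0.0125,0,0,0,0.3],[0,0,0.0125,0,0,0,0.3],[0,0,0,0,0,0,0.3],[0,0,0,0,0,0,1],[0,0,0,0,0,0,1],[0,0,0,0,0,0,1],[0,0,0,0,0,0,1],[0,0,0,0,0,0,1],[0,0,0,0,0,0,1]]]'

```text
t: 7.0
eef_pos: [498.0, 381.2, 27.1]
eef_rot: [[-0.089, 0.996, 0.001], [0.996, 0.089, 0.003], [0.003, 0.001, -1.0]]
ft_force: [0.2, 4.8, 1.7]
gripper_width: 0.395
```

drive_tool --moves '[[[0,0,-0.01,0,0,0,1],[0,0,-0.02,0,0,0,1],[0,0,-0.025,0,0,0,1],[0,0,-0.025,0,0,0,1],[0,0,-0.025,0,0,0,1],[0,0,-0.025,0,0,0,1],[0,0,-0.02,0,0,0,1],[0,0,-0.01,0,0,0,1],[0,0,0,0,0,0,1],[0,0,0,0,0,0,1]]]'

```text
t: 8.0
eef_pos: [497.6, 378.6, 185.7]
eef_rot: [[-0.088, 0.996, -0.001], [0.996, 0.088, -0.001], [-0.001, -0.001, -1.0]]
ft_force: [-0.4, -0.0, -1.0]
gripper_width: 0.396
```

```bash
python3 - <<'E'
from bench import *
from h import *
s=snapshot("top");w=snapshot("side"); S=read_state()
print(S["eef_pos"],S["gripper_width"])
# predicted roller pose if centred
R=np.array(S["eef_rot"]);c=S["eef_pos"]-19*R[:,2]
im=np.ascontiguousarray(w["image"][:,:,::-1])
p=proj(w,c);x0,y0=int(p[0])-75,int(p[1])-55
q=cv2.resize(im[y0:y0+110,x0:x0+150],None,fx=5,fy=5,interpolation=2)
print(p,[((proj(w,c+R[:,1]*e)-(x0,y0))*5).round() for e in(-80,0,80)])
cv2.imwrite("pics/c3.png",q)
E
```

```text
[497.3018972  378.65661097 184.97615272] 0.38972813319796185
[305.13841376 232.22201642] [array([553., 271.]), array([376., 276.]), array([197., 281.])]
```

View pics/c3.png

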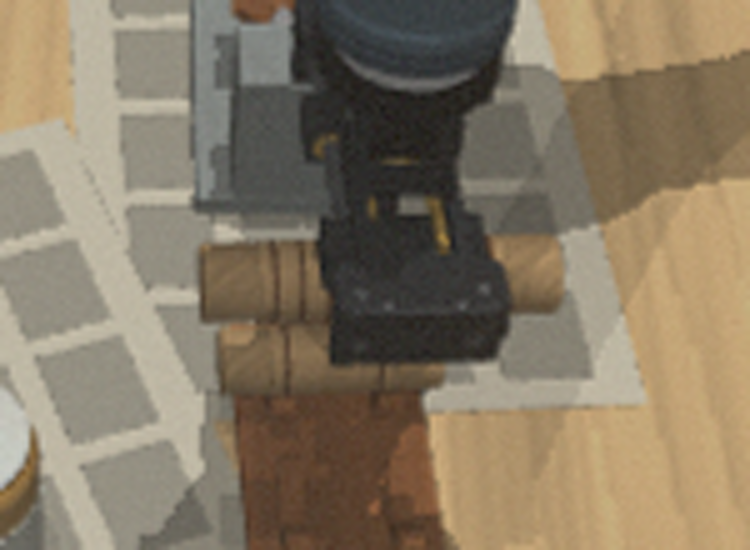

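The roller is held level. Its ends, at crop x about 199 and 563, match the prediction to 2–3 mm. Next I'll turn it and carry it over the trough.

drive_tool --moves '[[[0,0,0,0,0,0.1474,1],[0,0,0,0,0,0.1474,1],[0,0,0,0,0,0.1474,1],[0,0,0,0,0,0.1474,1],[0,0,0,0,0,0.1474,1],[0,0,0,0,0,0.1474,1],[0,0,0,0,0,0.1474,1],[0,0,0,0,0,0.1474,1],[0,0,0,0,0,0.1474,1],[0,0,0,0,0,0.1474,1],[0,0,0,0,0,0.1474,1]]]'

```text
t: 9.2
eef_pos: [497.1, 379.1, 185.0]
eef_rot: [[0.999, 0.032, -0.002], [0.032, -0.999, -0.001], [-0.002, 0.001, -1.0]]
ft_force: [0.6, 0.5, -1.3]
gripper_width: 0.393
```

drive_tool --moves '[[[0.0019,0.0333,0,0,0,0,1],[0.0019,0.0333,0,0,0,0,1],[0.0019,0.0333,0,0,0,0,1],[0.0019,0.0333,0,0,0,0,1],[0.0019,0.0333,0,0,0,0,1],[0.0019,0.0333,0,0,0,0,1],[0.0019,0.0333,0,0,0,0,1],[0.0019,0.0333,0,0,0,0,1],[0.0019,0.0333,0,0,0,0,1],[0.0019,0.0333,0,0,0,0,1],[0.0019,0.0333,0,0,0,0,1],[0.0019,0.0333,0,0,0,0,1],[0,0,0,0,0,0,1],[0,0,0,0,0,0,1]]]'

```text
t: 10.6
eef_pos: [535.0, -19.5, 185.4]
eef_rot: [[0.999, 0.036, -0.002], [0.036, -0.999, 0.0], [-0.002, -0.0, -1.0]]
ft_force: [-0.1, 0.2, -1.7]
gripper_width: 0.396
```

drive_tool --moves '[[[0,0,0.015,0,0,0,1],[0,0,0.02,0,0,0,1],[0,0,0.02,0,0,0,1],[0,0,0.02,0,0,0,1],[0,0,0.015,0,0,0,1],[0,0,0,0,0,0,1],[0,0,0,0,0,0,1]]]'

```text
t: 11.3
eef_pos: [535.7, -18.2, 96.3]
eef_rot: [[0.999, 0.039, -0.0], [0.039, -0.999, 0.0], [-0.0, -0.0, -1.0]]
ft_force: [-0.2, 0.5, -1.8]
gripper_width: 0.397
```

```bash
cat > look.py <<'E'
import sys
from bench import *
from h import *
s=snapshot("top");w=snapshot("side")
a=cv2.resize(s["image"][185:245,245:425,::-1],(792,264),interpolation=2)
b=cv2.resize(w["image"][85:225,250:320,::-1],None,fx=2.3,fy=2.3,interpolation=2)
o=np.zeros((264+b.shape[0]+4,792,3),np.uint8);o[:264]=a;o[268:,:b.shape[1]]=b
cv2.imwrite(sys.argv[1],o);S=read_state();print(S["t"],S["eef_pos"],S["ft_force"],S["gripper_width"])
E
python3 look.py pics/c4.png
```

```text
11.4 [536.35848273 -18.6166466   97.08266816] [ 0.2263706  -0.80200707 -0.30172077] 0.3939976238844786
```

View pics/c4.png

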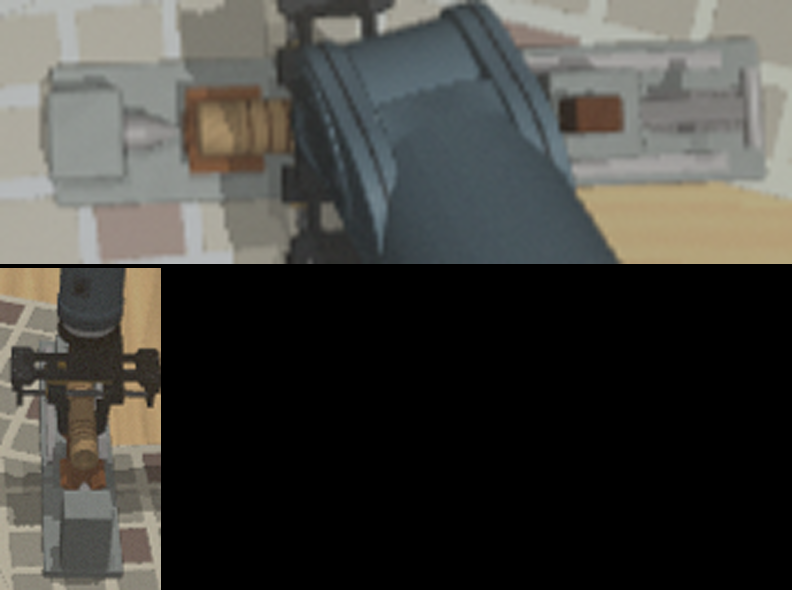

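The roller is over the trough. Its head end is at crop (200,127) and the cone tip is at (178,130), so there is about 12 mm of clearance and it lies in line. I'll lower it gently.

drive_tool --moves '[[[-0.0005,0,0.01,0,0,0,1],[0,0,0.01,0,0,0,1],[0,0,0.005,0,0,0,1],[0,0,0.003,0,0,0,1],[0,0,0.002,0,0,0,1],[0,0,0.001,0,0,0,1],[0,0,0,0,0,0,1],[0,0,0,0,0,0,1]]]'

```text
t: 12.2
eef_pos: [535.3, -19.0, 65.4]
eef_rot: [[0.999, 0.038, 0.0], [0.038, -0.999, -0.0], [0.0, 0.0, -1.0]]
ft_force: [0.4, -0.6, -1.8]
gripper_width: 0.392
```

drive_tool --moves '[[[0,0,0.001,0,0,0,1],[0,0,0.001,0,0,0,1],[0,0,0.001,0,0,0,1],[0,0,0,0,0,0,1]]]'

```text
t: 12.6
eef_pos: [535.3, -19.0, 62.9]
eef_rot: [[0.999, 0.038, 0.0], [0.038, -0.999, -0.0], [0.0, 0.0, -1.0]]
ft_force: [-1.7, -0.2, 6.8]
gripper_width: 0.393
```

drive_tool --moves '[[[0,0,0,0,0,0,0.3],[0,0,0,0,0,0,0.3],[0,0,0,0,0,0,0.3],[0,0,0,0,0,0,0.3],[0,0,-0.01,0,0,0,0.3],[0,0,-0.02,0,0,0,0.3],[0,0,-0.02,0,0,0,0.3],[0,0,-0.02,0,0,0,0.3],[0,0,-0.02,0,0,0,0.3],[0,0,-0.02,0,0,0,0.3],[0,0,-0.02,0,0,0,0.3],[0,0,0,0,0,0,0.3]]]'

```text
t: 13.8
eef_pos: [536.9, -18.9, 195.2]
eef_rot: [[0.999, 0.037, 0.005], [0.037, -0.999, -0.0], [0.005, 0.0, -1.0]]
ft_force: [-0.2, -0.5, 0.5]
gripper_width: 0.701
```

drive_tool --moves '[[[0,0.02,0,0,0,0,0.3],[0,0.025,0,0,0,0,0.3],[0,0.025,0,0,0,0,0.3],[0,0.025,0,0,0,0,0.3],[0,0.025,0,0,0,0,0.3],[0,0.025,0,0,0,0,0.3],[0,0.024,0,0,0,0,0.3],[0,0,0,0,0,0,0.3],[0,0,0,0,0,0,0.3]]]'

```text
t: 14.7
eef_pos: [541.0, -187.5, 191.5]
eef_rot: [[0.999, 0.037, -0.001], [0.037, -0.999, 0.001], [-0.001, -0.001, -1.0]]
ft_force: [0.1, 0.4, 0.5]
gripper_width: 0.701
```

```bash
python3 look.py pics/c5.png
```

```text
14.8 [ 541.39159494 -186.14316487  191.88371562] [ 0.48027549 -0.30289395 -0.38172906] 0.6983270937128204
```

View pics/c5.png

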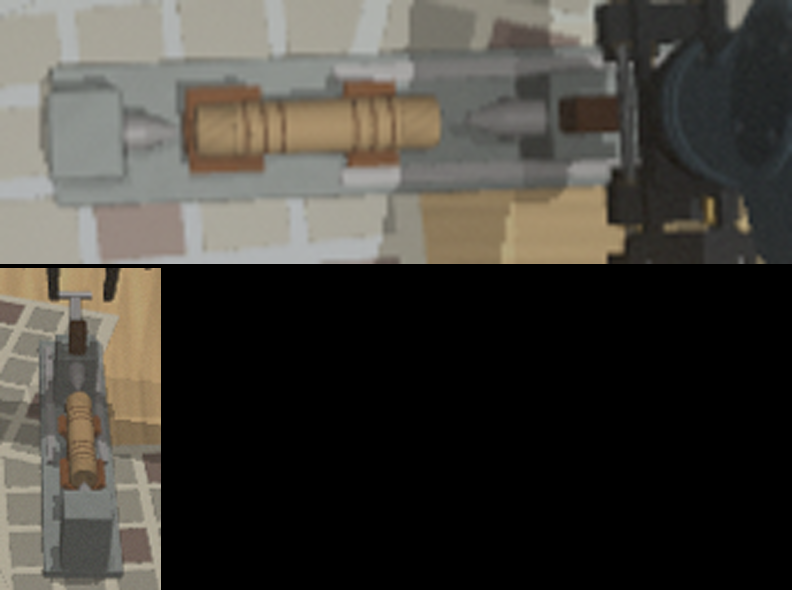

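The roller lies aligned in the trough at crop (195–440, 125), between the head tip (180,130) and the tail tip (468,117). I'll take the tail grip now.

drive_tool --moves '[[[0,0.001,0.02,0,0,0,0.3],[0,0,0.02,0,0,0,0.3],[0,0,0.02,0,0,0,0.3],[0,0,0.012,0,0,0,0.3],[0,0,0.006,0,0,0,0.3],[0,0,0,0,0,0,0.3],[0,0,0,0,0,0,1],[0,0,0,0,0,0,1],[0,0,0,0,0,0,1],[0,0,0,0,0,0,1],[0,0,0,0,0,0,1],[0,0,0,0,0,0,1],[0,0,0,0,0,0,1]]]'

```text
t: 16.1
eef_pos: [542.0, -189.0, 114.5]
eef_rot: [[0.999, 0.038, 0.001], [0.038, -0.999, -0.0], [0.001, 0.0, -1.0]]
ft_force: [1.1, 0.3, 0.8]
gripper_width: 0.273
```

drive_tool --moves '[[[0,-0.002,0,0,0,0,1],[0,-0.004,0,0,0,0,1],[0,-0.004,0,0,0,0,1],[0,-0.004,0,0,0,0,1],[0,-0.004,0,0,0,0,1],[0,-0.004,0,0,0,0,1],[0,-0.003,0,0,0,0,1],[0,-0.003,0,0,0,0,1],[0,-0.003,0,0,0,0,1],[0,-0.003,0,0,0,0,1],[0,-0.003,0,0,0,0,1],[0,-0.003,0,0,0,0,1]]]'

```text
t: 17.3
eef_pos: [540.5, -151.8, 114.5]
eef_rot: [[0.999, 0.036, 0.002], [0.036, -0.999, -0.003], [0.001, 0.003, -1.0]]
ft_force: [2.5, -7.0, -1.7]
gripper_width: 0.271
```

drive_tool --moves '[[[0,-0.002,0,0,0,0,1],[0,-0.002,0,0,0,0,1],[0,-0.002,0,0,0,0,1],[0,-0.002,0,0,0,0,1],[0,-0.002,0,0,0,0,1],[0,-0.002,0,0,0,0,1]]]'

```text
t: 17.9
eef_pos: [540.0, -139.8, 114.5]
eef_rot: [[0.999, 0.036, 0.001], [0.036, -0.999, -0.003], [0.001, 0.003, -1.0]]
ft_force: [3.2, -8.2, -0.1]
gripper_width: 0.268
```

```bash
python3 look.py pics/c6.png
```

```text
18.0 [ 539.9874543  -139.30462975  114.44915074] [ 2.65905938 -5.53443042 -1.0813016 ] 0.26839685397634866
```

View pics/c6.png

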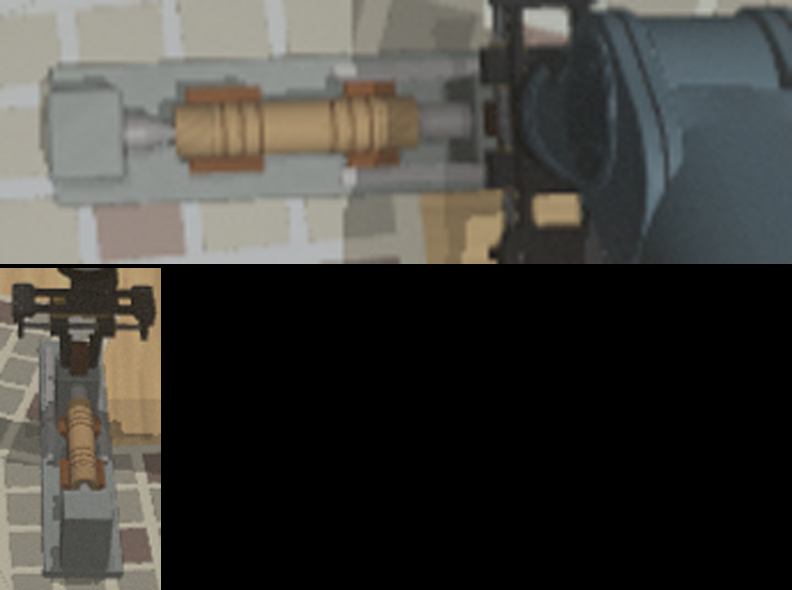

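The roller is being pushed along: its head end (177,130) has reached the head cone tip and the tail cone is in the bore. About 14 mm remain, which I'll take in 1 mm steps.

drive_tool --moves '[[[0,-0.0015,0,0,0,0,1],[0,-0.0015,0,0,0,0,1],[0,-0.0015,0,0,0,0,1],[0,-0.0015,0,0,0,0,1],[0,-0.001,0,0,0,0,1],[0,-0.001,0,0,0,0,1]]]'

```text
t: 18.6
eef_pos: [539.7, -131.8, 114.4]
eef_rot: [[0.999, 0.036, 0.001], [0.036, -0.999, -0.003], [0.001, 0.003, -1.0]]
ft_force: [2.4, -7.0, -1.1]
gripper_width: 0.269
```

drive_tool --moves '[[[0,-0.001,0,0,0,0,1],[0,-0.001,0,0,0,0,1]]]'

```text
t: 18.8
eef_pos: [539.6, -129.9, 114.5]
eef_rot: [[0.999, 0.036, 0.001], [0.036, -0.999, -0.003], [0.001, 0.003, -1.0]]
ft_force: [2.3, -6.8, -0.9]
gripper_width: 0.268
```

drive_tool --moves '[[[0,-0.001,0,0,0,0,1],[0,-0.001,0,0,0,0,1]]]'

```text
t: 19.0
eef_pos: [539.5, -127.9, 114.5]
eef_rot: [[0.999, 0.036, 0.001], [0.036, -0.999, -0.003], [0.001, 0.003, -1.0]]
ft_force: [2.7, -8.0, -0.6]
gripper_width: 0.268
```

drive_tool --moves '[[[0,-0.001,0,0,0,0,1],[0,-0.001,0,0,0,0,1]]]'

```text
t: 19.2
eef_pos: [539.5, -126.2, 114.5]
eef_rot: [[0.999, 0.036, 0.001], [0.036, -0.999, -0.004], [0.001, 0.004, -1.0]]
ft_force: [3.2, -8.8, -1.0]
gripper_width: 0.269
```

drive_tool --moves '[[[0,-0.0007,0,0,0,0,1],[0,-0.0007,0,0,0,0,1]]]'

```text
t: 19.4
eef_pos: [539.5, -125.8, 114.5]
eef_rot: [[0.999, 0.035, 0.002], [0.035, -0.999, -0.005], [0.001, 0.005, -1.0]]
ft_force: [2.1, -11.0, -1.8]
gripper_width: 0.272
```

drive_tool --moves '[[[0,-0.0007,0,0,0,0,1],[0,-0.0007,0,0,0,0,1]]]'

```text
t: 19.6
eef_pos: [539.4, -125.4, 114.5]
eef_rot: [[0.999, 0.034, 0.002], [0.034, -0.999, -0.006], [0.001, 0.006, -1.0]]
ft_force: [3.7, -13.9, -3.0]
gripper_width: 0.272
```

drive_tool --moves '[[[0,-0.001,0,0,0,0,1],[0,-0.001,0,0,0,0,1]]]'

```text
t: 19.8
eef_pos: [539.4, -124.9, 114.5]
eef_rot: [[0.999, 0.033, 0.002], [0.033, -0.999, -0.008], [0.002, 0.008, -1.0]]
ft_force: [4.4, -17.4, -3.2]
gripper_width: 0.265
```

drive_tool --moves '[[[0,-0.001,0,0,0,0,1],[0,-0.001,0,0,0,0,1],[0,0,0,0,0,0,1]]]'

```text
t: 20.1
eef_pos: [539.4, -124.6, 114.5]
eef_rot: [[0.999, 0.032, 0.002], [0.032, -0.999, -0.009], [0.002, 0.009, -1.0]]
ft_force: [5.3, -20.7, -4.0]
gripper_width: 0.268
```

drive_tool --moves '[[[0,-0.001,0,0,0,0,1],[0,-0.001,0,0,0,0,1],[0,-0.001,0,0,0,0,1],[0,0,0,0,0,0,1]]]'

```text
t: 20.5
eef_pos: [539.4, -124.1, 114.5]
eef_rot: [[1.0, 0.03, 0.003], [0.03, -0.999, -0.012], [0.002, 0.012, -1.0]]
ft_force: [6.2, -25.8, -6.5]
gripper_width: 0.267
```

```bash
python3 - <<'E'
from bench import *
from h import *
s=snapshot("top");w=snapshot("side")
a=cv2.resize(s["image"][195:232,245:365,::-1],(792,244),interpolation=2)
b=cv2.resize(w["image"][125:190,255:315,::-1],None,fx=5,fy=5,interpolation=2)
o=np.zeros((244+b.shape[0]+4,792,3),np.uint8);o[:244]=a;o[248:,:b.shape[1]]=b
cv2.imwrite("pics/c7.png",o);S=read_state();print(S["t"],S["eef_pos"],S["ft_force"])
E
```

```text
20.6 [ 539.397297   -124.13057302  114.50950555] [  5.87580858 -25.84713187  -6.08736095]
```

View pics/c7.png

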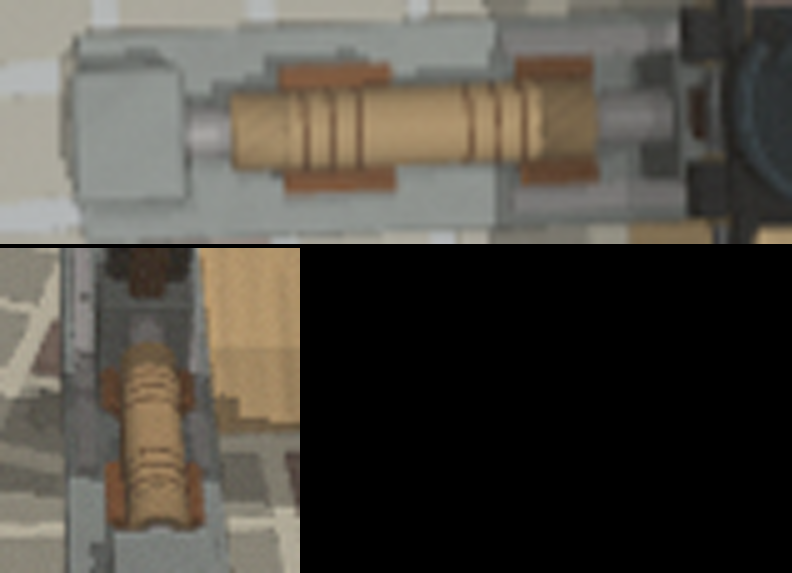

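Both cones are in the bores: the head end at crop (232,130) sits over the head cone and the tail end at (597,125) over the tail cone. Push force is about 26 N in a stiff, seated contact. I'll release, rise and go to the pawl.

drive_tool --moves '[[[0,0,0,0,0,0,0.3],[0,0,0,0,0,0,0.3],[0,0,0,0,0,0,0.3],[0,0,0,0,0,0,0.3],[0,0,-0.015,0,0,0,0.3],[0,0,-0.02,0,0,0,0.3],[0,0,-0.02,0,0,0,0.3],[0,0,-0.02,0,0,0,0.3],[0,0,-0.015,0,0,0,0.3],[0,0,0,0,0,0,0.6],[0,0,0,0,0,0,1]]]'

```text
t: 21.7
eef_pos: [538.7, -112.9, 204.6]
eef_rot: [[0.999, 0.038, 0.001], [0.038, -0.999, -0.0], [0.001, 0.0, -1.0]]
ft_force: [-0.5, -0.1, -0.1]
gripper_width: 0.542
```

drive_tool --moves '[[[0,0.02,0,0,0,0,1],[0,0.02,0,0,0,0,1],[0,0.02,0,0,0,0,1],[0,0.02,0,0,0,0,1],[0,0.02,0,0,0,0,1],[0,0.012,0,0,0,0,1],[0,0,0,0,0,0,1],[0,0,0,0,0,0,1]]]'

```text
t: 22.5
eef_pos: [542.7, -224.0, 203.7]
eef_rot: [[0.999, 0.038, -0.001], [0.038, -0.999, 0.001], [-0.001, -0.001, -1.0]]
ft_force: [0.1, 0.1, 0.1]
gripper_width: 0.008
```

```bash
python3 - <<'E'
from bench import *
from h import *
s=snapshot("top");w=snapshot("side")
a=cv2.resize(s["image"][190:240,245:395,::-1],(792,264),interpolation=2)
b=cv2.resize(w["image"][80:190,250:320,::-1],None,fx=3,fy=3,interpolation=2)
o=np.zeros((264+b.shape[0]+4,792,3),np.uint8);o[:264]=a;o[268:,:b.shape[1]]=b
cv2.imwrite("pics/c8.png",o);S=read_state();print(S["t"],S["eef_pos"],S["ft_force"],S["gripper_width"])
E
```

```text
22.6 [ 542.95498296 -223.46571523  204.01141154] [-0.02834297 -0.17702269  0.53317761] 0.0049410898162359565
```

View pics/c8.png

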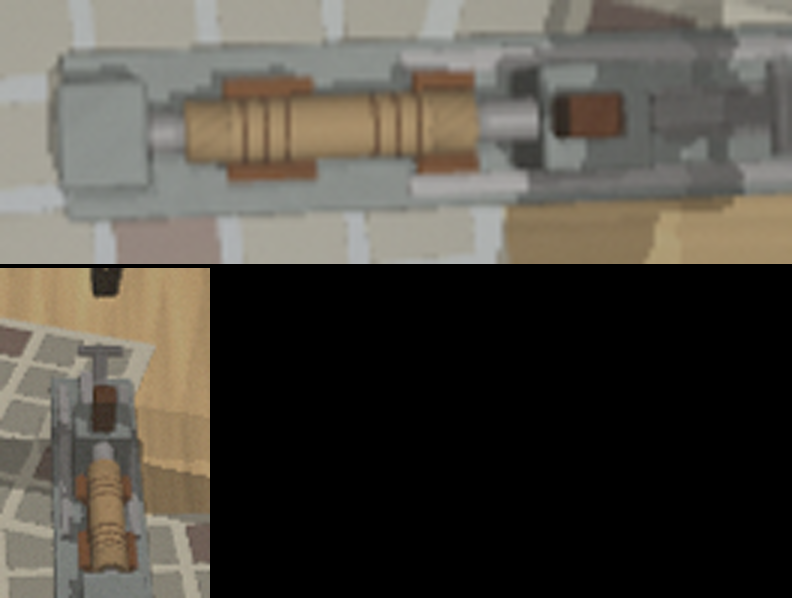

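The roller stays pinched after release, at crop (185–478, 130). The raised pawl bar is at (780,100) in the top crop and (101,349) in the side crop, i.e. about y −226 and z 126. I'll push it down along its arc.

drive_tool --moves '[[[0,0.001,0.01,0,0,0,1],[0,0.002,0.018,0,0,0,1],[0,0.002,0.018,0,0,0,1],[0,0.002,0.014,0,0,0,1],[0,0,0.004,0,0,0,1],[0,0,0,0,0,0,1]]]'

```text
t: 23.2
eef_pos: [542.8, -231.6, 139.5]
eef_rot: [[0.999, 0.038, -0.001], [0.038, -0.999, 0.001], [-0.001, -0.001, -1.0]]
ft_force: [0.6, -0.6, 0.3]
gripper_width: 0.007
```

drive_tool --moves '[[[0,0.002,0.004,0,0,0,1],[0,0.002,0.004,0,0,0,1],[0,0.002,0.004,0,0,0,1],[0,0.002,0.004,0,0,0,1]]]'

```text
t: 23.6
eef_pos: [544.5, -243.9, 125.7]
eef_rot: [[0.999, 0.036, 0.003], [0.036, -0.999, -0.005], [0.003, 0.005, -1.0]]
ft_force: [-0.2, -7.9, 8.3]
gripper_width: 0.004
```

The finger caught the outer side of the bar, so I'll back off and come down farther in.

drive_tool --moves '[[[0,0,-0.01,0,0,0,1],[0,0,-0.01,0,0,0,1],[0,-0.007,0,0,0,0,1],[0,-0.007,0,0,0,0,1],[0,0,0,0,0,0,1],[0,0,0,0,0,0,1]]]'

```text
t: 24.2
eef_pos: [542.7, -225.3, 143.9]
eef_rot: [[0.999, 0.039, -0.001], [0.039, -0.999, 0.0], [-0.001, -0.0, -1.0]]
ft_force: [0.6, -0.2, -0.1]
gripper_width: 0.003
```

```bash
python3 - <<'E'
from bench import *
from h import *
s=snapshot("top");w=snapshot("side");S=read_state();print(S["t"],S["eef_pos"],S["ft_force"])
o=np.zeros((400,790,3),np.uint8)
o[:400,:350]=cv2.resize(w["image"][75:155,250:320,::-1],(350,400),interpolation=2)
o[:240,360:760]=cv2.resize(s["image"][185:245,330:430,::-1],(400,240),interpolation=2)
cv2.imwrite("pics/c9.png",o)
f=lambda X:((proj(w,X)-(250,75))*5).round()
print("tip",f(S["eef_pos"]),"bar a=1.2",f((543.5,-226,126)), [(a,f((543.5,-168-82*np.cos(a-.44),70+82*np.sin(a-.44)))) for a in(.8,1.,1.2,1.4,1.6)])
E
```

```text
24.3 [ 542.72978921 -226.04766556  143.96206669] [ 0.23659102 -0.0609488  -0.0057532 ]
tip [167. 144.] bar a=1.2 [164. 167.] [(0.8, array([162., 185.])), (1.0, array([163., 173.])), (1.2, array([164., 165.])), (1.4, array([165., 162.])), (1.6, array([166., 164.]))]
```

View pics/c9.png

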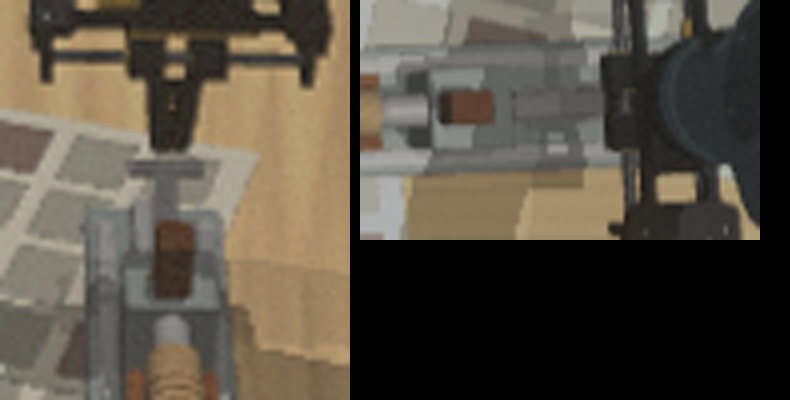

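The fingertip (crop 168,148) is now right above the bar (168,168). I'll descend following the arc.

drive_tool --moves '[[[0,0,0.006,0,0,0,1],[0,0.001,0.004,0,0,0,1],[0,0.002,0.003,0,0,0,1],[0,0.003,0.003,0,0,0,1],[0,0.003,0.003,0,0,0,1]]]'

```text
t: 24.8
eef_pos: [543.2, -235.4, 124.9]
eef_rot: [[0.999, 0.037, -0.0], [0.037, -0.999, 0.0], [-0.0, -0.0, -1.0]]
ft_force: [0.0, -0.1, 0.0]
gripper_width: 0.01
```

drive_tool --moves '[[[0,0.0028,0.004,0,0,0,1],[0,0.0026,0.004,0,0,0,1],[0,0.0024,0.004,0,0,0,1]]]'

```text
t: 25.1
eef_pos: [543.6, -243.5, 113.0]
eef_rot: [[0.999, 0.037, 0.0], [0.037, -0.999, -0.0], [0.0, 0.0, -1.0]]
ft_force: [0.1, -0.8, 1.5]
gripper_width: 0.003
```

drive_tool --moves '[[[0,0.0015,0.004,0,0,0,1],[0,0.0015,0.004,0,0,0,1],[0,0.0012,0.004,0,0,0,1],[0,0.001,0.004,0,0,0,1]]]'

```text
t: 25.5
eef_pos: [543.7, -248.0, 96.8]
eef_rot: [[0.999, 0.038, -0.0], [0.038, -0.999, 0.0], [-0.0, -0.0, -1.0]]
ft_force: [0.8, -1.5, 0.7]
gripper_width: -0.0
```

drive_tool --moves '[[[0,0.0008,0.004,0,0,0,1],[0,0.0006,0.004,0,0,0,1],[0,0.0004,0.004,0,0,0,1],[0,0,0.004,0,0,0,1]]]'

```text
t: 25.9
eef_pos: [543.8, -249.8, 80.9]
eef_rot: [[0.999, 0.038, -0.0], [0.038, -0.999, 0.0], [-0.0, -0.0, -1.0]]
ft_force: [0.1, 0.3, -0.7]
gripper_width: 0.005
```

drive_tool --moves '[[[0,-0.0002,0.004,0,0,0,1],[0,-0.0004,0.004,0,0,0,1],[0,-0.0004,0.004,0,0,0,1],[0,-0.0006,0.004,0,0,0,1]]]'

```text
t: 26.3
eef_pos: [543.8, -248.2, 64.9]
eef_rot: [[0.999, 0.038, 0.0], [0.038, -0.999, -0.0], [0.0, 0.0, -1.0]]
ft_force: [0.1, -0.8, 0.5]
gripper_width: 0.002
```

```bash
python3 - <<'E'
from bench import *
from h import *
w=snapshot("side");S=read_state();print(S["eef_pos"],S["ft_force"])
g=cv2.cvtColor(w["image"],cv2.COLOR_RGB2GRAY)
# bar is ~50mm wide horizontally centred: print rows left and right of strap at +-18mm in x
for dx in(-19,0,19):
    u=[round(proj(w,(543.5+dx,-168-82*np.cos(a-.44),70+82*np.sin(a-.44)))[0]) for a in(0,.5,1)]
    print(dx,u,g[100:130,u[1]].tolist())
print([(a,proj(w,(543.5,-168-82*np.cos(a-.44),70+82*np.sin(a-.44)))[1].round(1)) for a in(0,.2,.4,.6,.8,1.)], proj(w,S["eef_pos"]))
E
```

```text
[ 543.38954    -247.88608496   64.2872485 ] [-0.36984191 -0.62796642  0.45441782]
-19 [287, 288, 288] [53, 40, 48, 44, 43, 43, 41, 42, 56, 87, 91, 113, 114, 136, 133, 135, 163, 124, 118, 101, 84, 73, 73, 74, 68, 61, 77, 74, 81, 82]
0 [281, 282, 283] [120, 167, 159, 81, 60, 90, 129, 79, 36, 42, 37, 50, 56, 48, 56, 39, 41, 44, 45, 63, 70, 69, 67, 69, 55, 50, 50, 50, 52, 49]
19 [276, 276, 277] [70, 40, 44, 39, 44, 45, 44, 64, 123, 177, 173, 169, 170, 167, 155, 147, 105, 87, 92, 87, 97, 88, 77, 78, 90, 100, 122, 118, 119, 125]
[(0, np.float64(127.9)), (0.2, np.float64(123.3)), (0.4, np.float64(119.0)), (0.6, np.float64(115.2)), (0.8, np.float64(112.0)), (1.0, np.float64(109.6))] [281.89026573 119.9549417 ]
```

The side columns at rows 109–116 now show bright mat where the bar used to be, so the pawl is following. I'll go on to the stop.

drive_tool --moves '[[[0,-0.0006,0.003,0,0,0,1],[0,-0.0006,0.003,0,0,0,1],[0,-0.0006,0.003,0,0,0,1],[0,-0.0006,0.003,0,0,0,1],[0,-0.0006,0.003,0,0,0,1]]]'

```text
t: 26.85
eef_pos: [543.6, -245.1, 50.0]
eef_rot: [[0.999, 0.038, -0.0], [0.038, -0.999, 0.0], [-0.0, -0.0, -1.0]]
ft_force: [-0.4, 0.3, -0.3]
gripper_width: 0.006
```

drive_tool --moves '[[[0,-0.0005,0.002,0,0,0,1],[0,-0.0005,0.002,0,0,0,1],[0,0,0.002,0,0,0,1]]]'

```text
t: 27.15
eef_pos: [543.8, -243.9, 44.2]
eef_rot: [[0.999, 0.038, 0.0], [0.038, -0.999, 0.0], [0.0, -0.0, -1.0]]
ft_force: [-0.1, 2.0, 8.5]
gripper_width: 0.005
```

drive_tool --moves '[[[0,0,0.001,0,0,0,1],[0,0,0.001,0,0,0,1],[0,0,0,0,0,0,1]]]'

```text
t: 27.45
eef_pos: [544.0, -244.0, 43.8]
eef_rot: [[0.999, 0.038, 0.0], [0.038, -0.999, -0.0], [0.0, 0.0, -1.0]]
ft_force: [-5.3, 2.3, 15.9]
gripper_width: 0.002
```

drive_tool --moves '[[[0,0,0.001,0,0,0,1],[0,0,0.001,0,0,0,1],[0,0,0.001,0,0,0,1],[0,0,0,0,0,0,1]]]'

```text
t: 27.85
eef_pos: [544.2, -244.0, 42.9]
eef_rot: [[0.999, 0.038, 0.0], [0.038, -0.999, -0.001], [0.0, 0.001, -1.0]]
ft_force: [-10.4, 4.8, 36.0]
gripper_width: 0.006
```

Hard stop: 36 N with under 1 mm of give, at z 43, above the 30 mm toothed rack. I'll retreat and check.

drive_tool --moves '[[[0,0,-0.005,0,0,0,1],[0,0,-0.015,0,0,0,1],[0,0,-0.025,0,0,0,1],[0,0,-0.025,0,0,0,1],[0,0.01,-0.025,0,0,0,1],[0,0.02,-0.025,0,0,0,1],[0,0.03,-0.025,0,0,0,1],[0,0.03,0,0,0,0,1],[0,0.03,0,0,0,0,1],[0,0.03,0,0,0,0,1],[0,0.03,0,0,0,0,1],[0,0,0,0,0,0,1],[0,0,0,0,0,0,1]]]'

```text
t: 29.15
eef_pos: [550.1, -424.3, 184.2]
eef_rot: [[0.999, 0.036, -0.0], [0.036, -0.999, 0.001], [-0.0, -0.001, -1.0]]
ft_force: [0.6, 1.2, 0.6]
gripper_width: 0.006
```

```bash
python3 - <<'E'
from bench import *
from h import *
s=snapshot("top");w=snapshot("side");S=read_state();print(S["t"],S["eef_pos"])
pickle.dump((s,w),open("s9.pkl","wb"))
o=np.zeros((600,790,3),np.uint8)
o[:264]=cv2.resize(s["image"][190:240,245:395,::-1],(790,264),interpolation=2)
o[270:600,:330]=cv2.resize(w["image"][90:156,250:316,::-1],(330,330),interpolation=2)
o[270:600,340:670]=cv2.resize(w["image"][125:191,255:321,::-1],(330,330),interpolation=2)
cv2.imwrite("pics/c10.png",o)
bar=lambda a:(543.5,-168-82*np.cos(a-.44),70+82*np.sin(a-.44))
for a in(0,.1,.2,.4,1.1): print(a,((proj(s,bar(a))-(244.5,189.5))*5.27).round(),((proj(w,bar(a))-(249.5,89.5))*5+(0,270)).round())
E
```

```text
29.25 [ 550.85599519 -422.42408571  184.3256164 ]
0 [753. 112.] [160. 462.]
0.1 [763. 111.] [160. 450.]
0.2 [772. 111.] [161. 439.]
0.4 [785. 111.] [162. 418.]
1.1 [786. 109.] [166. 366.]
```

View pics/c10.png

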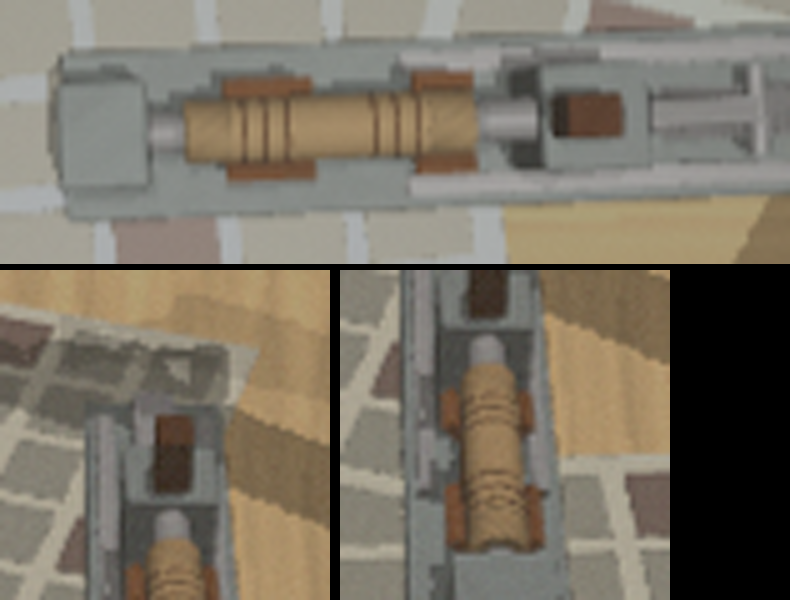

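The final view shows the roller pinched at crop (185–477, 130). The pawl bar is at (756,110), and the model puts angle 0 at 753, so about 0.03 rad. Pressing the pawl pushed the tailstock back with about 5 N, so I'll nudge the grip from behind once more to renew the pinch.

drive_tool --moves '[[[0,-0.0255,0,0,0,0,1],[0,-0.0255,0,0,0,0,1],[0,-0.0255,0,0,0,0,1],[0,-0.0255,0,0,0,0,1],[0,-0.0255,0,0,0,0,1],[0,-0.0255,0,0,0,0,1],[0,-0.0255,0,0,0,0,1],[0,-0.0255,0,0,0,0,1],[0,-0.0255,0,0,0,0,1],[0,-0.0255,0,0,0,0,1],[0,0,0,0,0,0,1],[0,0,0,0,0,0,1]]]'

```text
t: 30.45
eef_pos: [540.8, -168.2, 184.6]
eef_rot: [[0.999, 0.04, 0.0], [0.04, -0.999, -0.0], [0.0, 0.0, -1.0]]
ft_force: [0.0, 0.5, -0.2]
gripper_width: 0.001
```

drive_tool --moves '[[[0,0,0.015,0,0,0,1],[0,0,0.02,0,0,0,1],[0,0,0.02,0,0,0,1],[0,0,0.01,0,0,0,1],[0,0,0,0,0,0,1],[0,0,0,0,0,0,1]]]'

```text
t: 31.05
eef_pos: [540.9, -169.7, 119.3]
eef_rot: [[0.999, 0.037, 0.0], [0.037, -0.999, -0.0], [0.0, 0.0, -1.0]]
ft_force: [1.1, 0.7, 0.6]
gripper_width: 0.006
```

drive_tool --moves '[[[0,-0.003,0,0,0,0,1],[0,-0.003,0,0,0,0,1],[0,-0.002,0,0,0,0,1],[0,-0.002,0,0,0,0,1],[0,-0.002,0,0,0,0,1],[0,-0.002,0,0,0,0,1]]]'

```text
t: 31.65
eef_pos: [540.3, -155.1, 119.3]
eef_rot: [[0.999, 0.038, 0.0], [0.038, -0.999, -0.0], [0.0, 0.0, -1.0]]
ft_force: [0.1, 0.4, 0.3]
gripper_width: 0.004
```

drive_tool --moves '[[[0,-0.001,0,0,0,0,1],[0,-0.001,0,0,0,0,1],[0,-0.001,0,0,0,0,1],[0,-0.001,0,0,0,0,1]]]'

```text
t: 32.05
eef_pos: [540.1, -151.3, 119.2]
eef_rot: [[0.999, 0.038, -0.0], [0.038, -0.999, -0.0], [-0.0, 0.0, -1.0]]
ft_force: [-0.5, 0.3, 0.2]
gripper_width: 0.003
```

drive_tool --moves '[[[0,-0.001,0,0,0,0,1],[0,-0.001,0,0,0,0,1],[0,-0.001,0,0,0,0,1]]]'

```text
t: 32.35
eef_pos: [540.0, -149.7, 119.2]
eef_rot: [[0.999, 0.037, 0.0], [0.037, -0.999, -0.002], [0.0, 0.002, -1.0]]
ft_force: [0.7, -6.1, -2.5]
gripper_width: 0.008
```

drive_tool --moves '[[[0,-0.001,0,0,0,0,1],[0,-0.001,0,0,0,0,1]]]'

```text
t: 32.55
eef_pos: [540.0, -149.6, 119.3]
eef_rot: [[0.999, 0.036, 0.001], [0.036, -0.999, -0.004], [0.001, 0.004, -1.0]]
ft_force: [0.8, -10.3, -2.6]
gripper_width: 0.001
```

drive_tool --moves '[[[0,-0.001,0,0,0,0,1],[0,-0.001,0,0,0,0,1],[0,-0.001,0,0,0,0,1],[0,-0.001,0,0,0,0,1],[0,0,0,0,0,0,1]]]'

```text
t: 33.05
eef_pos: [539.9, -149.3, 119.3]
eef_rot: [[0.999, 0.033, 0.002], [0.033, -0.999, -0.008], [0.001, 0.008, -1.0]]
ft_force: [3.0, -16.3, -4.4]
gripper_width: 0.007
```

drive_tool --moves '[[[0,0.003,0,0,0,0,1],[0,0.005,0,0,0,0,1],[0,0.008,0,0,0,0,1],[0,0.01,0,0,0,0,1],[0,0,-0.02,0,0,0,1],[0,0,-0.025,0,0,0,1],[0,0.01,-0.025,0,0,0,1],[0,0.03,0,0,0,0,1],[0,0.03,0,0,0,0,1],[0,0.03,0,0,0,0,1],[0,0.03,0,0,0,0,1],[0,0.03,0,0,0,0,1],[0,0.03,0,0,0,0,1],[0,0,0,0,0,0,1],[0,0,0,0,0,0,1]]]'

```text
t: 34.55
eef_pos: [547.5, -358.5, 188.9]
eef_rot: [[0.999, 0.036, -0.0], [0.036, -0.999, 0.001], [-0.0, -0.001, -1.0]]
ft_force: [0.2, 0.1, -0.1]
gripper_width: 0.004
```

```bash
python3 - <<'E'
from bench import *
from h import *
s=snapshot("top");w=snapshot("side");S=read_state();print(S["t"],S["eef_pos"])
a,b=pickle.load(open("s9.pkl","rb"))
d=cv2.absdiff(s["image"],a["image"]).max(2)[195:235,255:385]; print("top diff stand: mean",d.mean().round(2),">40:",(d>40).sum(),np.argwhere(d>40)[:8].tolist())
def ends(x):
    h=cv2.cvtColor(np.ascontiguousarray(x["image"]),cv2.COLOR_RGB2HSV);m=cv2.inRange(h,(14,75,60),(22,255,255))[212:217,260:350].mean(0)>128
    i=np.flatnonzero(m);return i.min()+260,i.max()+260
print(ends(a),ends(s))
E
```

```text
34.65 [ 548.18822586 -356.59951996  189.08756109]
top diff stand: mean 2.57 >40: 13 [[27, 126], [27, 127], [27, 128], [27, 129], [28, 126], [28, 127], [28, 128], [28, 129]]
(np.int64(280), np.int64(334)) (np.int64(280), np.int64(334))
```

The roller and tailstock have not changed; the only differences are arm shadow at the crop's edge. Handing in.

```bash
python3 -c "
from bench import *
print(hand_in())"
```

```text
the job is handed in; nothing more can be done
None
```

The long roller is mounted between the two points, the pawl is down on the toothed rack, and the job was handed in at about 34.7 s; no verdict was reported.

**What I did:** I took the long wooden roller (left place in the top view) from the rack and laid it in the trough. I slid the tailstock in by its grip until the push levelled off stiffly at about 26 N. Then I pressed the pawl down to a hard stop. Pressing the pawl pushed the tailstock back with about 5 N, so I pushed the grip from behind once more, to 16 N, to renew the pinch.

**Last checks:**
- **Roller:** the top view shows it parallel to the stand, with both cones in the bores, and unchanged after the last push.
- **Pawl:** its bar lies where the geometry puts about 0.03 rad. The 36 N stop came at the height expected for fully down.
- **Trough clearance and remaining pinch:** I could not measure either one directly. I infer both from the stiff, seated contact.
- **Bystanders:** I did not measure the shorter roller or the other things again at the end. I saw and felt no contact with them.

**What went wrong:** my first go at the pawl caught the outer side of its bar, at about 11 N. I backed off and pressed again from farther in.

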